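# Hang the ladle inside the beaten pot by its rim hook

## Robot

A 7-joint arm with a two-finger parallel gripper is mounted at the origin on the work surface. World frame = base frame: x ahead of the robot, y to its left, z up, the work surface at z = 0. Lengths are in m, angles in rad, forces in N, time in s.
With the tool pointing down it reaches from about 0.425 to 0.875 m from the base axis. Payload 8.4 kg.
Tool frame: the origin (TCP) lies midway between the tips of the shut fingers; the grasp point (between the pads) lies r.grip_depth behind it (r.grip_depth is the distance from the TCP to the grasp point, in m); z points along the fingers, y is the direction in which the jaws open and shut (so a half turn about z gives the same grasp; the last joint's range is limited). The gripper opens to 87 mm and grips with 3 to 60 N. Pads are 19 mm wide; open, the fingers measure 117 mm over their backs; the gripper's body (75 mm by 190 mm) begins 51 mm behind the grasp point.
Start: joints at [1.046, 0.333, 0.04, 1.465, -0.013, 1.343, -0.059], TCP at [0.268, -0.592, 0.223] pointing down, gripper open.
Joint ranges: [-2.58, 2.58], [-0.38, 2.09], [-1.3, 1.39], [0.25, 2.4], [-1.5, 4.64], [0.08, 2.09], [-2.65, 2.65]. Speed limits (rad/s): [2.22, 2.22, 2.79, 2.79, 3.14, 3.14, 3.14].

## Interface

Orientations are given as [roll, pitch, yaw] about the fixed x, y, z axes, in that order (R = Rz(yaw) Ry(pitch) Rx(roll)).
In Python, from rig import readout, vision, finish_job, r gives the robot as it stands. The module is installed in compiled form; this text tells all that it offers.
- The arm moves only by the shell command python3 -m jog 'ROWS'. ROWS is text: rows parted by semicolons, each of 7 numbers parted by spaces: the turn, a rotation vector about the tool's x, y, z in rad, then the shift along the tool's x, y, z in units of 25 mm (1.0 is 25 mm), then the gripper's target within -1 to 1 (fully open at 1, half-way at 0, shut at -1). A call has 1 to 8 rows; each row is the pose to reach, as a shift and turn from the pose commanded when the call began, along the tool's axes at that moment; what a row does not reach only later rows make up. A row lasts 1/12 s, in which the tool goes at most 41.7 mm and 7.16 degrees, less where a joint would pass 70% of its speed; a pose out of reach is approached as far as the arm can. A call with a gripper value outside its range is refused whole. The fingers move at their own pace and stop on an object; the grip force is fixed at half the most. Time passes only in rows, so rows that repeat a pose let the fingers close. It gives the time, the measured TCP pose, the force and the opening at its end, in the units of the state.
- readout.get_state(): the state, without advancing time (a new reading comes with each control period).
- vision.get_image(name): name is "side" or "top"; returns the picture (480x640x3 uint8, red, green, blue); there is no depth.
- vision.get_calibration(name): a dict with "vfov" (degrees; the focal length in pixels is half the picture's height over the tangent of half this angle, whatever the lens; pixels are square), "cx", "cy" (the principal point, pixels), "eye" and "orientation" of the camera in the world. Camera axes: x right, y down, z forward; pixel columns grow to the right and rows downward; lengths in m; the calibration is good to about 2 mm. A picture is of the moment at which its call begins. get_calibration takes no time and is no camera call.
- finish_job(): hands the job in, once; it reports no verdict.
The state is a dict: "time_s": time; "qpos": joint angles; "joint_vel": joint speeds; "joint_efforts": joint torques, N m; "eef_pos": TCP position; "orientation": TCP orientation; "wrist_force": force on the tool from outside, world axes, zero at the start; "moment": the same for the moment, N m; "gripper_width": finger opening in m.
Only numpy, scipy, OpenCV 4.12 (cv2) and the standard library are available. Lean on these libraries where they do the work, as an engineer would, in place of code of your own. Each camera call takes 0.05 s, during which the arm holds its last target.

## Task

The ladle is leaning in the spouted rest bowl. Take it by its wooden grip, lift it out and hang it upright inside the big bronze pot, its own hook lowered (not dropped) over the rolled rim with the cup inside, so that it stays there by itself when you let go. The pot is hand-beaten and out of round, so feel for its wall; do not shove or tip the pot, drop the ladle, or disturb the rest bowl and the small dishes of nuts and berries.

Things in the scene. Friction and masses are not known exactly. Their poses are not given: they have to be found in the camera images.
- pot: Heavy hand-beaten bronze pot, open on top, about 2.2 kg, loose on the table. Origin: middle of the underside; z up. Floor at 5 mm; the wall (3 mm) is upright down to 21 mm height, then slopes in to 96 mm radius. Two loop handles stand out 25 mm at the outside towards its own +y and -y, 40 mm below the rim (lower than the hook reaches).
- pot_rim (a point): Centre of the pot's mouth at the height of the rim's top, 130 mm up. The rim is level: a rolled bead 7 mm thick, centred on the wall. Out of round: the bead's centre line lies 102 to 122 mm from here depending on the direction, in no told pattern, and up to 12 degrees off square to the radius: feel or see where it is.
- rest_bowl: White pouring bowl, 113 mm wide, 50 mm high, 0.5 kg, loose; the ladle's cup stands in it on the 5 mm thick floor and its handle leans in the spout. Origin: middle of the underside; z up, spout towards -x (reaching 64 mm from the axis; cheeks 63 mm high).
- ladle_grip (a point): Centre of the ladle's wooden grip: 18 mm wide (y), 16 mm thick (x), 62 mm long (z, half each way). Axes: z up along the straight handle to its top end, x across the handle to the cup's side, y across its width. Below the grip: a steel strip, 12 mm (y) by 5 mm (x), ending 121 mm below this point. At the start the handle leans 30 degrees from vertical, top to the spout's side, hook underneath.
- ladle_hook (a point): Middle of the underside of the hook's bridge, where the rim bears: 57 mm below ladle_grip along the handle, 8.5 mm to -x of the handle's centre line; same axes. The hook, 10 mm wide, is on the handle's -x side: a 4 mm thick bridge square to the handle, then a tongue parallel to it. Gap between handle (face at -2.5 mm) and tongue (face at -14.5 mm): 12 mm.
- ladle_tip (a point): Lower end of the hook's tongue, which flares slightly outward: 22 mm lower than ladle_hook along the handle, 19 mm to the -x side of the handle's centre line. The axes as at ladle_grip.
- ladle_cup (a point): Middle of the ladle's brass cup (54 mm wide, 28 mm deep, half-way up). Its z is the cup's own axis, 30 degrees off the handle.
- ladle: The whole ladle: brass cup, steel handle with hook, wooden grip; 0.09 to 0.18 kg; it can swing in a light grip. Origin: middle of the cup's underside, z the cup's axis (upright at the start). Handle upright, its lowest point is 169 mm below ladle_grip; it spans 65 mm to x and 27 mm either way in y, and only the hook and grip stand out more than 5 mm to -x of the handle's centre line.
- dish_nuts_top (a point): Bystander: steel dish of nuts, 84 mm wide, 34 mm high (contents to 45 mm); the point is the middle of its mouth.
- dish_berries_top (a point): Bystander: white dish of red berries, 84 mm wide, 30 mm high; middle of its mouth.
Things that resemble listed ones, but are neither listed nor needed, are in the scene too. Leave any black or red look-alike of the ladle alone.

How it is judged:
On the way, in this order (a step that is already met when the one before it is completed fails the run):
1. the ladle is held by the fingers, lifted clear out of the rest bowl (contact force between the fingers and ladle above 0.5 N and contact force between ladle and rest_bowl below 0.05 N and height (world z) of ladle_cup above 0.075 m), for 0.1 s.
2. still held, the hook has been lowered over the rim: tongue outside, cup inside, bridge no more than 8 mm above the rim (contact force between the fingers and ladle above 0.5 N and z of ladle_hook in the frame of pot between 0.122 and 0.138 m and horizontal distance between ladle_hook and pot between 0.094 and 0.13 m and z of ladle_tip in the frame of pot below 0.124 m and horizontal distance between ladle_tip and pot above 0.102 m and horizontal distance between ladle_cup and pot below 0.1 m), for 0.1 s.
At the end, for the whole second after the job is handed in: Let go and at rest, the ladle hangs by its hook: bridge on the bead (within 8 mm of rim height), tongue outside with its end 8 mm or more below the rim, cup inside, handle within 20 degrees of upright, pot level (z of ladle_hook in the frame of pot between 0.122 and 0.137 m and horizontal distance between ladle_hook and pot between 0.094 and 0.13 m and z of ladle_tip in the frame of pot below 0.122 m and horizontal distance between ladle_tip and pot above 0.102 m and horizontal distance between ladle_cup and pot below 0.1 m and angle between ladle_grip's own z axis and vertical below 0.35 rad and contact force between ladle and pot above 0.3 N and angle between pot's own z axis and vertical below 0.05 rad and linear speed of ladle below 0.03 m/s and linear speed of pot below 0.02 m/s); the robot touches nothing.
It fails at once if the pot is shoved more than 20 mm or tipped (distance of pot from where it was at the start of the episode above 0.02 m or angle between pot's own z axis and vertical above 0.12 rad).
It fails at once if the ladle is dropped: its grip sinks to 80 mm above the table or lower (height (world z) of ladle_grip below 0.08 m).
It fails at once if the rest bowl is pushed more than 30 mm or tipped over (distance of rest_bowl from where it was at the start of the episode above 0.03 m or angle between rest_bowl's own z axis and vertical above 0.5 rad).
It fails at once if the dish of nuts or the dish of berries is pushed more than 20 mm (distance of any of dish_nuts_top, dish_berries_top from where it was at the start of the episode above 0.02 m).
It also fails if it takes over 54 s, if anything falls off the work surface, if the arm or the gripper's body presses on something with over 40 N, if the wrist force passes 120 N, or if a joint passes its speed limit or range.

## Working session

There is one attempt and no reset: what is moved stays moved. The work goes in short steps, Python scripts to look and compute and a shell command to move; the robot and the scene stay as the last step left them, time stands still between calls to the robot, and variables do not carry over. Pictures are saved under pics/ and viewed, and the job is handed in when it is done.

```bash
mkdir -p pics; python3 - <<'E'
from rig import readout, vision, r
import cv2
print(readout.get_state()); print(r.grip_depth)
for n in("side","top"):
    im=vision.get_image(n); cv2.imwrite(f"pics/{n}0.png",im[:,:,::-1]); print(n,vision.get_calibration(n))
E
```

```text
{'time_s': 0.0, 'qpos': array([ 1.04581243,  0.33391747,  0.03986514,  1.46628064, -0.01338815,
        1.34329847, -0.05852136]), 'joint_vel': array([-0.00096818, -0.00122638,  0.00187937, -0.00132954, -0.00138001,
       -0.00064254,  0.00058476]), 'joint_efforts': array([ 3.00265310e-04, -6.56379318e+01,  1.33565102e+00, -4.03804243e+01,
       -5.96816302e-02,  4.47880570e-02,  1.55292778e-04]), 'eef_pos': array([ 0.26825017, -0.5915445 ,  0.22165033]), 'orientation': array([-3.13995889e+00,  1.20138307e-04,  4.25756148e-01]), 'wrist_force': array([ 0.38321948, -0.14282235, -0.15101405]), 'moment': array([ 0.01031097, -0.0149047 , -0.00493524]), 'gripper_width': 0.08735840183357893}
0.0187
side {'vfov': 56.50231015348983, 'cx': 321.5215151490784, 'cy': 247.25248500510588, 'eye': array([0.49802047, 0.68725288, 0.65199541]), 'orientation': array([-2.26934539,  0.01570691, -3.06417194])}
top {'vfov': 42.289936746860526, 'cx': 303.9573249358305, 'cy': 236.6549366667203, 'eye': array([0.41368322, 0.03328866, 1.29519434]), 'orientation': array([-3.0098992 ,  0.02181539, -1.58973991])}
```

View pics/side0.png

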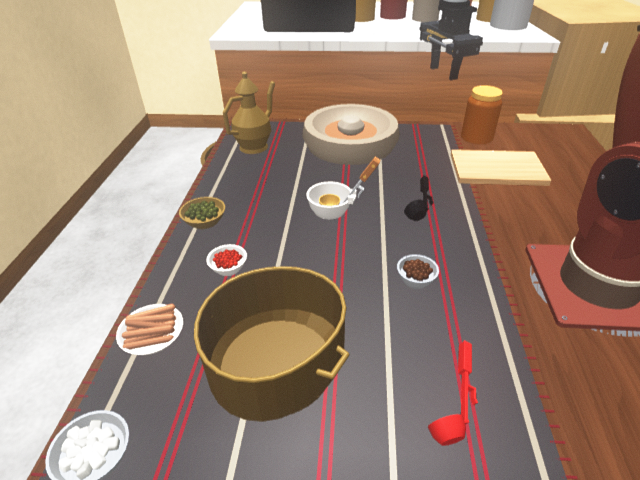

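View pics/top0.png

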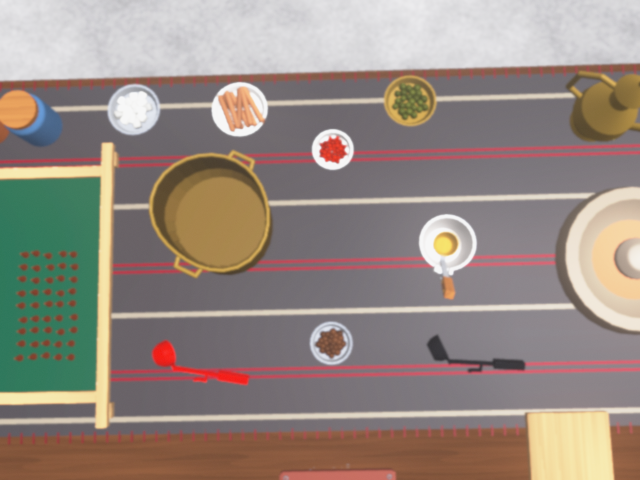

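The top picture shows x up and y left. The real ladle, with its orange grip at (448,287), is in the white spouted bowl at (447,243). The look-alikes are red at (200,370) and black at (475,362). The pot is at (210,212). I'll confirm in enlarged crops.

```bash
cat > h.py <<'E'
import numpy as np, cv2
from scipy.spatial.transform import Rotation as Ro
from rig import readout, vision, r
def cam(n):
    c=vision.get_calibration(n); f=240/np.tan(np.radians(c['vfov'])/2)
    return f,c['cx'],c['cy'],np.array(c['eye']),Ro.from_euler('xyz',c['orientation']).as_matrix()
def ray(n,p):
    f,cx,cy,e,R=cam(n); d=R@np.array([(p[0]-cx)/f,(p[1]-cy)/f,1]); return e,d/np.linalg.norm(d)
def onz(n,p,z):
    e,d=ray(n,p); return e+d*(z-e[2])/d[2]
def proj(n,X):
    f,cx,cy,e,R=cam(n); v=R.T@(np.array(X)-e); return np.array([cx+f*v[0]/v[2],cy+f*v[1]/v[2]])
def tri(p,q):
    e1,d1=ray('side',p);e2,d2=ray('top',q)
    A=np.stack([d1,-d2],1);t=np.linalg.lstsq(A,e2-e1,rcond=None)[0]
    a=e1+d1*t[0];b=e2+d2*t[1];return (a+b)/2,np.linalg.norm(a-b)
def crop(n,src,x0,y0,x1,y1,k,out):
    im=cv2.imread(src);c=cv2.resize(im[y0:y1,x0:x1],None,fx=k,fy=k,interpolation=cv2.INTER_CUBIC);cv2.imwrite(out,c)
E
python3 - <<'E'
from h import *
crop('','pics/top0.png',400,200,500,310,5,'pics/c_top.png')
crop('','pics/side0.png',290,140,400,230,7,'pics/c_side.png')
print(cam('side')[4]); print(cam('top')[4])
for n in('top','side'): print(n,proj(n,[0.26825,-.59154,.2216]), proj(n,[0,0,0]))
E
```

```text
[[-0.99688153 -0.03774865  0.06929828]
 [-0.07733385  0.6421111  -0.762701  ]
 [-0.01570626 -0.76568164 -0.64302794]]
[[-0.01893794 -0.99110881  0.13169919]
 [-0.99958267  0.02164233  0.0191335 ]
 [-0.02181366 -0.13128188 -0.99110506]]
top [694.88226877 399.79188522] [338.99099676 529.26056734]
side [442.45465615  72.77330496] [596.63637768 284.95677345]
```

View pics/c_top.png

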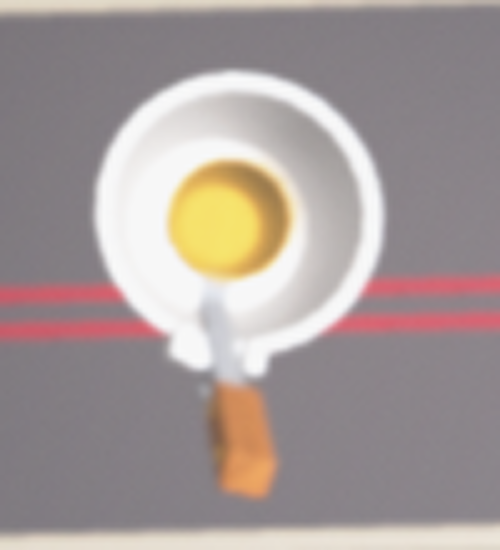

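View pics/c_side.png

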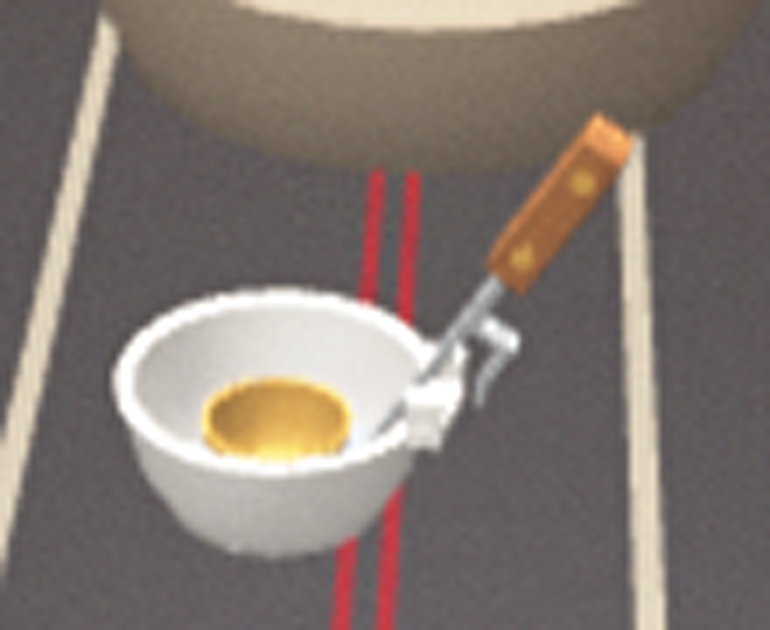

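Both crops confirm it: silver strip, hook, brass cup and orange wooden grip in the spouted bowl. Now I'll triangulate the grip and outline the pot's rim.

```bash
python3 - <<'E'
from h import *
T,_=tri((377.4,160),(449.8,294.5));print('top',T,_)
B,_=tri((362.4,178.6),(446,277.6));print('bot',B,_)
C,_=tri((329.4,200.7),(446,243.8));print('cupmouth',C,_)
d=T-B;print(np.linalg.norm(d),np.degrees(np.arccos(d[2]/np.linalg.norm(d))),np.degrees(np.arctan2(d[1],d[0])),np.degrees(np.arctan2(T[1]-C[1],T[0]-C[0])))
# grip mask centroids
ks=[]
for n,bx in(('side',(345,150,395,190)),('top',(430,270,470,305))):
    im=cv2.imread(f'pics/{n}0.png');hsv=cv2.cvtColor(im,cv2.COLOR_BGR2HSV)
    m=cv2.inRange(hsv,(5,110,60),(18,255,255));k=np.zeros_like(m);x0,y0,x1,y1=bx;k[y0:y1,x0:x1]=m[y0:y1,x0:x1]
    ys,xs=np.nonzero(k);print(n,len(xs),xs.mean(),ys.mean(),cv2.minAreaRect(np.stack([xs,ys],1).astype(np.float32)));ks.append((xs.mean(),ys.mean()))
print('grip',tri(*ks))
# bowl rim centre
m=onz('top',(447.8,243),.05);print('bowl',m)
crop('','pics/top0.png',135,135,285,285,5,'pics/p_top.png')
crop('','pics/side0.png',185,260,355,420,4,'pics/p_side.png')
E
```

```text
top [ 0.45155774 -0.20757137  0.1583686 ] 0.0028469846349818474
bot [ 0.48414342 -0.21289166  0.10633792] 0.005720527805944425
cupmouth [ 0.56027422 -0.23264883  0.02828912] 0.0013134416527883885
0.06162242802620459 32.398012549893046 170.72708926576792 167.0108656609774
side 205 369.52682926829266 168.3658536585366 ((366.4810791015625, 164.65773010253906), (22.634733200073242, 26.67865562438965), 51.8427734375)
top 199 448.20100502512565 288.1206030150754 ((448.5379943847656, 287.9552001953125), (20.595279693603516, 10.380685806274414), 85.2363510131836)
grip (array([ 0.46600819, -0.21034222,  0.13489213]), np.float64(0.00073660345948509))
bowl [ 0.5599537  -0.23179852  0.05      ]
```

View pics/p_top.png

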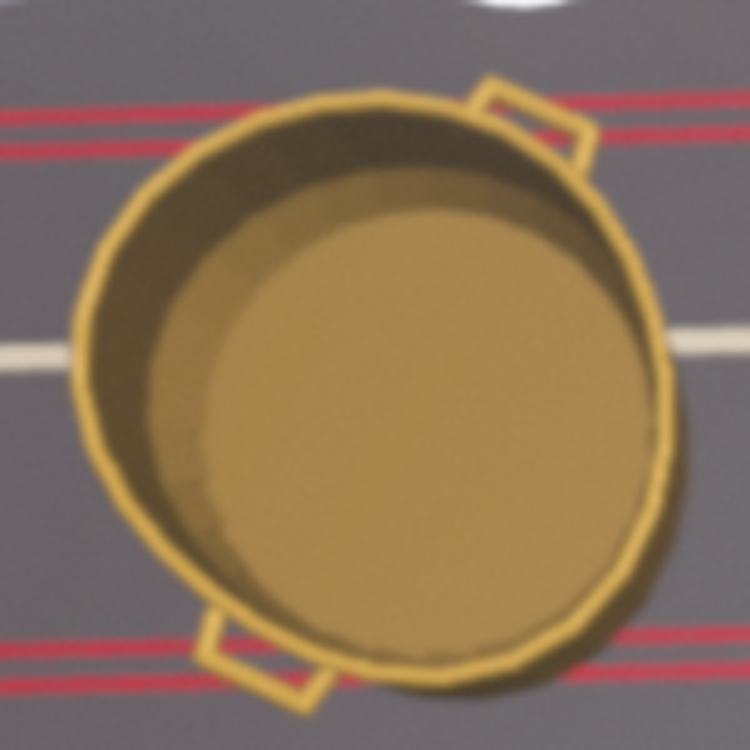

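View pics/p_side.png

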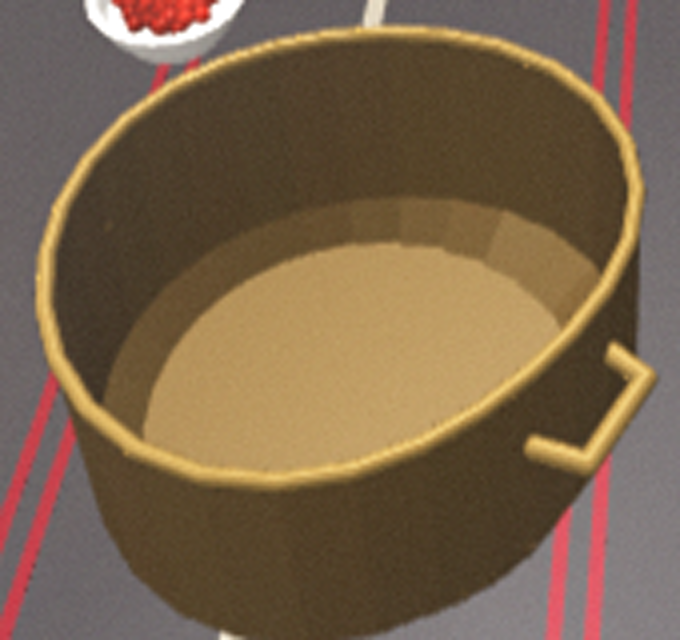

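```bash
python3 - <<'E'
from h import *
im=cv2.imread('pics/top0.png');hsv=cv2.cvtColor(im,cv2.COLOR_BGR2HSV)
s=hsv[:,:,1].astype(float);v=hsv[:,:,2].astype(float)
c0=(213.5,213)
# radial profile: bead = brightest gold ring; find centre of bright gold weighted
pts=[]
for a in np.arange(0,360,10):
    t=np.radians(a);rr=np.arange(48,66,.25)
    xs=(c0[0]+rr*np.cos(t)).astype(np.float32);ys=(c0[1]+rr*np.sin(t)).astype(np.float32)
    g=lambda I:cv2.remap(I.astype(np.float32),xs[None],ys[None],cv2.INTER_LINEAR)[0]
    w=np.clip(g(v)-160,0,None)*(g(s)>90)
    if w.sum()<50: print(a,'none');continue
    k=np.nonzero(w>0.4*w.max())[0]; rm=(w*rr).sum()/w.sum()
    P=onz('top',(c0[0]+rm*np.cos(t),c0[1]+rm*np.sin(t)),.1265)
    pts.append((a,rm,rr[k[0]],rr[k[-1]],*P[:2]))
pts=np.array(pts)
(cx,cy),(A,B),th=cv2.fitEllipse(pts[:,4:6].astype(np.float32));print('ellipse',cx,cy,A,B,th)
C=np.array([cx,cy])
for p in pts:
    d=p[4:6]-C;print(p.round(3),'r',np.hypot(*d).round(4),'dir',np.degrees(np.arctan2(d[1],d[0])).round(1))
# handles
for h in ((135+545/5,135+105/5),(135+255/5,135+675/5)): print(onz('top',h,.09))
np.save('rim.npy',pts)
E
```

```text
ellipse 0.624711811542511 0.235695943236351 0.2189054787158966 0.2312544584274292 125.79593658447266
[ 0.    53.417 53.    55.     0.616  0.126] r 0.1102 dir -94.5
[10.    53.722 53.5   56.     0.598  0.127] r 0.1119 dir -103.7
[20.    53.977 54.25  56.75   0.581  0.131] r 0.1133 dir -112.9
[30.    54.532 55.    57.75   0.564  0.138] r 0.1149 dir -122.0
[40.    54.999 56.25  58.75   0.549  0.148] r 0.1161 dir -131.0
[50.    55.441 56.75  59.25   0.535  0.16 ] r 0.1169 dir -139.9
[60.    55.313 56.75  59.     0.525  0.176] r 0.1162 dir -148.9
[70.    55.324 56.5   59.     0.518  0.192] r 0.1153 dir -157.9
[80.    55.235 56.25  58.5    0.514  0.21 ] r 0.114 dir -167.0
[90.    54.662 55.    57.25   0.513  0.228] r 0.1115 dir -176.2
[100.     55.313  54.     57.75    0.514   0.247] r 0.111 dir 174.4
[110.     60.342  53.25   65.5     0.51    0.268] r 0.1186 dir 164.4
[120.     59.627  53.     65.75    0.52    0.285] r 0.1154 dir 154.7
[130.     56.384  53.     59.      0.537   0.297] r 0.1074 dir 144.9
[140.     54.93   53.75   56.      0.552   0.309] r 0.103 dir 134.8
[150.     56.486  
[... 967 characters left out ...]
01] r 0.1094 dir -14.3
[2.9000e+02 6.0988e+01 5.6500e+01 6.5500e+01 7.3000e-01 1.8800e-01] r 0.1159 dir -24.4
[3.0000e+02 6.0687e+01 5.5750e+01 6.5750e+01 7.2000e-01 1.6900e-01] r 0.1163 dir -34.7
[3.1000e+02 5.7891e+01 5.4750e+01 6.0750e+01 7.0400e-01 1.5600e-01] r 0.1121 dir -45.2
[3.2000e+02 5.4993e+01 5.4000e+01 5.6000e+01 6.8600e-01 1.4700e-01] r 0.1078 dir -55.5
[3.3000e+02 5.4402e+01 5.3250e+01 5.5500e+01 6.6900e-01 1.3700e-01] r 0.108 dir -65.5
[3.4000e+02 5.3827e+01 5.2750e+01 5.5000e+01 6.5200e-01 1.3100e-01] r 0.1083 dir -75.3
[3.5000e+02 5.3929e+01 5.2750e+01 5.5250e+01 6.3400e-01 1.2600e-01] r 0.1099 dir -85.0
[0.73899899 0.17328904 0.09      ]
[0.51315288 0.28827998 0.09      ]
```

```bash
python3 - <<'E'
from h import *
im=cv2.imread('pics/top0.png');hsv=cv2.cvtColor(im,cv2.COLOR_BGR2HSV);v=im[:,:,2].astype(np.float32)
c0=(213.5,213);pts=[]
for a in np.arange(30,105,5):
    t=np.radians(a);rr=np.arange(50,64,.25)
    xs=(c0[0]+rr*np.cos(t)).astype(np.float32);ys=(c0[1]+rr*np.sin(t)).astype(np.float32)
    p=cv2.remap(v,xs[None],ys[None],cv2.INTER_LINEAR)[0]
    g=np.gradient(p); o=rr[np.argmin(g)]          # outer edge
    k=rr[np.argmax(p)]
    P=onz('top',(c0[0]+(o)*np.cos(t),c0[1]+(o)*np.sin(t)),.1265)
    Q=onz('top',(c0[0]+(k)*np.cos(t),c0[1]+(k)*np.sin(t)),.13)
    pts.append((a,o,k,*P[:2],*Q[:2]));print(np.round(pts[-1],4))
pts=np.array(pts);c=np.array([.626,.233])
d=pts[:,3:5]-c;ang=np.unwrap(np.arctan2(d[:,1],d[:,0]));rad=np.hypot(d[:,0],d[:,1])-.0035
f=np.polynomial.Polynomial.fit(ang,rad,4);df=f.deriv()
for A in range(-170,-130,5):
    t=np.radians(A); t=t if ang.min()<=t<=ang.max() else t+2*np.pi if t+2*np.pi<=ang.max() else t-2*np.pi
    u=np.array([np.cos(t),np.sin(t)]);w=np.array([-u[1],u[0]]);R=f(t);tan=df(t)*u+R*w;n=np.array([tan[1],-tan[0]])/np.linalg.norm(tan)
    print(A,'bead',(c+R*u).round(4),'R',R.round(4),'outward normal deg',np.degrees(np.arctan2(n[1],n[0])).round(1))
E
```

```text
[30.     58.25   56.25    0.5602  0.1321  0.5617  0.1351]
[35.     58.75   56.75    0.5515  0.1366  0.5533  0.1394]
[40.     59.5    57.5     0.5429  0.1415  0.545   0.1441]
[45.     59.75   57.5     0.5354  0.1479  0.5381  0.1506]
[50.     60.     58.25    0.5285  0.155   0.5307  0.1567]
[55.     60.     58.25    0.5226  0.1629  0.525   0.1644]
[60.     59.75   57.75    0.5179  0.1716  0.5209  0.173 ]
[65.     60.25   58.5     0.5126  0.18    0.5153  0.1809]
[70.     60.     57.5     0.5094  0.1893  0.5136  0.1905]
[75.     59.5    57.      0.5076  0.1991  0.5119  0.1998]
[80.     59.25   57.75    0.5061  0.2088  0.5086  0.2087]
[85.     58.75   56.25    0.506   0.2186  0.5104  0.2184]
[90.     57.25   56.      0.5086  0.2283  0.5107  0.2277]
[95.     57.5    56.25    0.5087  0.2378  0.5108  0.237 ]
[100.      60.25    55.       0.505    0.2481   0.5145   0.2458]
-170 bead [0.5105 0.2126] R 0.1173 outward normal deg -179.1
-165 bead [0.5111 0.2022] R 0.119 outward normal deg -174.3
-160 bead [0.5127 0.1918] R 0.1205 outward normal deg -167.5
-155 bead [0.5157 0.1816] R 0.1217 outward normal deg -159.5
-150 bead [0.5202 0.1719] R 0.1222 outward normal deg -150.9
-145 bead [0.5261 0.163 ] R 0.122 outward normal deg -142.3
-140 bead [0.5332 0.1551] R 0.1212 outward normal deg -134.4
-135 bead [0.5412 0.1482] R 0.12 outward normal deg -127.7
```

```bash
python3 -m jog '0 0 0 0 0 -1 1; 0 0 0.125 0 0 -1 1; 0 0 0.25 0 0 -1 1; 0 0 0.375 0 0 -1 1; 0 0 0.5 0 0 -1 1; 0 0 0.635 0 0 -1 1; 0 0 0.635 0 0 -1 1'
```

```text
time_s: 0.68
eef_pos: [0.2684, -0.5917, 0.247]
orientation: [-3.141, 0.001, -0.215]
wrist_force: [0.1, -0.3, 0.5]
gripper_width: 0.0869
```

```bash
cat >> h.py <<'E'
def tilted(head,tilt):
    # tool x heading (deg), z tilted towards heading by tilt deg
    return Ro.from_euler('xyz',[np.pi,0,np.radians(head)])*Ro.from_euler('y',np.radians(tilt))
def rel(P,R=None):
    s=readout.get_state();R0=Ro.from_euler('xyz',s['orientation'])
    d=R0.inv().apply(np.array(P)-s['eef_pos'])/.025
    w=(R0.inv()*R).as_rotvec() if R is not None else np.zeros(3)
    print('turn',w.round(3),'shift',d.round(3))
E
python3 - <<'E'
from h import *
G=np.array([.467,-.210,.134]);R=tilted(-12.3,30);a=R.as_matrix()[:,2];print(a)
rel(G+a*(.0187-.08),R)
E
```

```text
[ 0.48852279 -0.10651519 -0.8660254 ]
turn [-0.     0.524 -0.001] shift [  3.275 -16.612   2.406]
```

```bash
python3 -m jog '0 0 0 0.3 -1.5 -1 1; 0 0 0 0.6 -3 -1.5 1; 0 0 0 0.9 -4.5 -2 1; 0 0 0 1.2 -6 -2 1; 0 0 0 1.5 -7.5 -2 1; 0 0 0 1.8 -9 -2 1; 0 0 0 2.1 -10.5 -2 1; 0 0 0 2.4 -12 -2 1'
python3 -m jog '0 0.1 0 0.2 -1 0 1; 0 0.2 0 0.4 -2 0 1; 0 0.3 0 0.6 -3 0 1; 0 0.4 0 0.7 -4 0 1; 0 0.5 0 0.8 -4.6 0 1; 0 0.524 0 0.8 -4.6 0 1; 0 0.524 0 0.8 -4.6 0 1'
python3 - <<'E'
from h import *
G=np.array([.467,-.210,.134]);R=tilted(-12.3,30);a=R.as_matrix()[:,2]
rel(G+a*(.0187-.08),R);print(readout.get_state()['qpos'].round(2))
E
```

```text
time_s: 1.35
eef_pos: [0.3897, -0.3091, 0.2975]
orientation: [3.141, 0.0, -0.205]
wrist_force: [1.1, 0.1, -0.3]
gripper_width: 0.087
time_s: 1.93
eef_pos: [0.4429, -0.2092, 0.2929]
orientation: [-3.138, -0.512, -0.205]
wrist_force: [-0.1, -0.8, 0.6]
gripper_width: 0.0869
turn [-0.008  0.012  0.008] shift [-2.313 -0.163  3.553]
[ 0.71 -0.38 -0.2   2.11 -0.28  0.93 -1.15]
```

```bash
python3 -m jog '0 0.01 0 -0.5 0 1 1; 0 0.01 0 -1 -0.1 1.8 1; 0 0.01 0 -1.6 -0.15 2.6 1; 0 0.01 0 -2.3 -0.15 3.4 1; 0 0.01 0 -2.3 -0.15 3.55 1; 0 0.01 0 -2.3 -0.15 3.55 1'
python3 - <<'E'
from h import *
G=np.array([.467,-.210,.134]);R=tilted(-12.3,30);a=R.as_matrix()[:,2]
rel(G+a*(.0187-.08),R);rel(G+a*(.0187),R);print(readout.get_state()['qpos'].round(2))
for n in('side','top'): cv2.imwrite(f'pics/{n}1.png',vision.get_image(n)[:,:,::-1])
crop('','pics/side1.png',290,70,450,230,4,'pics/c_side1.png')
crop('','pics/top1.png',390,190,510,350,4,'pics/c_top1.png')
E
```

```text
time_s: 2.43
eef_pos: [0.4382, -0.2042, 0.1894]
orientation: [-3.137, -0.523, -0.208]
wrist_force: [-0.0, 0.5, 0.6]
gripper_width: 0.0869
turn [-0.008  0.001  0.006] shift [-0.091 -0.019  0.057]
turn [-0.008  0.001  0.006] shift [-0.088  0.006  3.256]
[ 0.68 -0.33 -0.2   2.3  -0.32  0.68 -1.1 ]
```

View pics/c_side1.png

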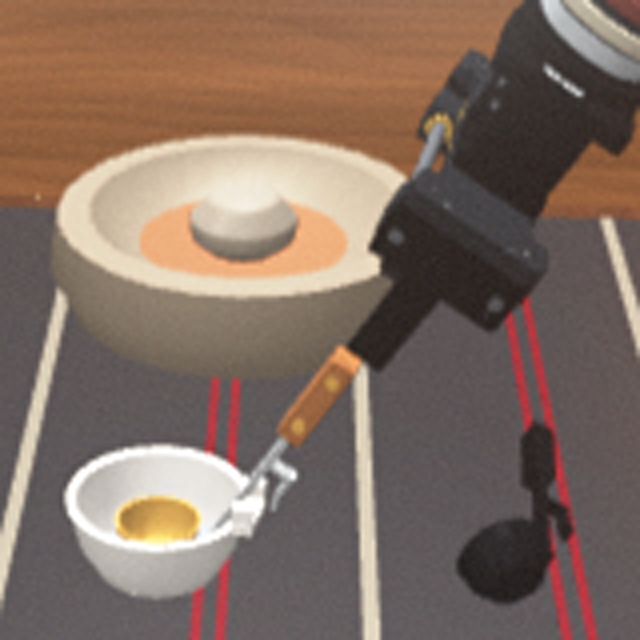

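View pics/c_top1.png

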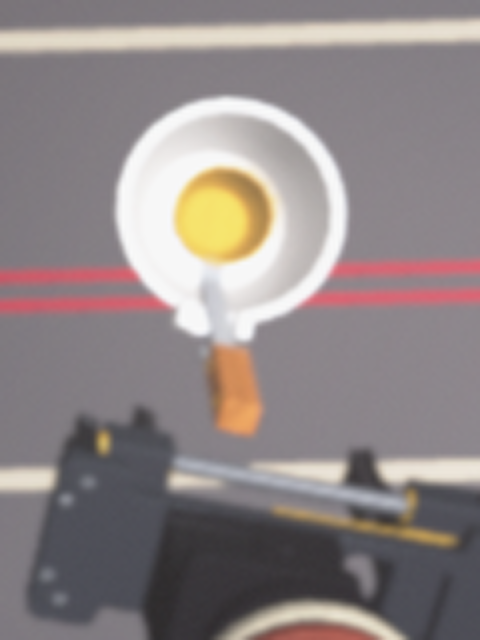

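```bash
python3 - <<'E'
from h import *
s=readout.get_state();R=Ro.from_euler('xyz',s['orientation']).as_matrix()
for n,(x0,y0) in(('side',(290,70)),('top',(390,190))):
    for L in(0,.031,.0617,.092): print(n,L,((proj(n,s['eef_pos']+R[:,2]*L)-[x0,y0])*4).round(0))
    for q in(1,-1): print('tip',((proj(n,s['eef_pos']+R[:,1]*.045*q)-[x0,y0])*4).round(0))
E
```

```text
side 0 [373. 307.]
side 0.031 [342. 348.]
side 0.0617 [312. 387.]
side 0.092 [284. 423.]
tip [387. 271.]
tip [358. 346.]
top 0 [250. 446.]
top 0.031 [243. 413.]
top 0.0617 [236. 382.]
top 0.092 [229. 354.]
tip [352. 465.]
tip [149. 426.]
```

```bash
python3 -m jog '0 0 0 -0.05 -0.08 0.7 1; 0 0 0 -0.05 -0.08 1.4 1; 0 0 0 -0.05 -0.08 2.1 1; 0 0 0 -0.05 -0.08 2.8 1; 0 0 0 -0.05 -0.08 3.25 1; 0 0 0 -0.05 -0.08 3.25 1'
python3 - <<'E'
from h import *
print(readout.get_state()['qpos'].round(2))
for n in('side','top'): cv2.imwrite(f'pics/{n}2.png',vision.get_image(n)[:,:,::-1])
a=cv2.imread('pics/side2.png')[100:220,300:420];b=cv2.imread('pics/top2.png')[210:330,390:510]
cv2.imwrite('pics/c2.png',cv2.resize(np.hstack([a,b]),None,fx=3.3,fy=3.3,interpolation=cv2.INTER_CUBIC))
E
```

```text
time_s: 3.03
eef_pos: [0.479, -0.2104, 0.119]
orientation: [-3.137, -0.524, -0.208]
wrist_force: [-0.7, 1.0, 0.2]
gripper_width: 0.0869
[ 0.66 -0.14 -0.24  2.32 -0.32  0.46 -1.12]
```

View pics/c2.png

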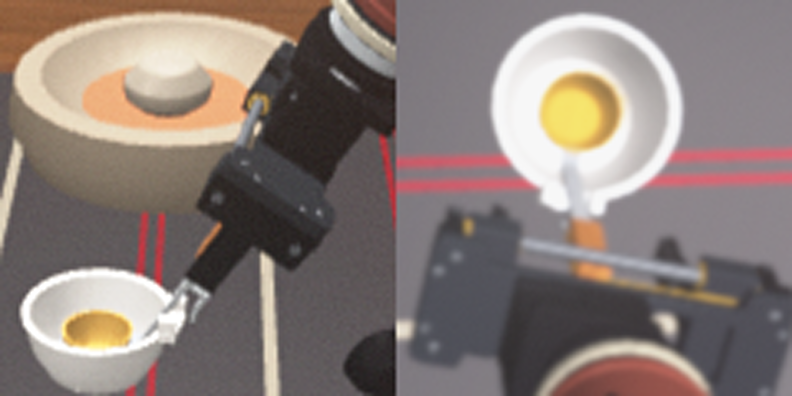

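```bash
python3 -m jog '0 0 0 0 0 0 -0.3; 0 0 0 0 0 0 -0.3; 0 0 0 0 0 0 -0.3; 0 0 0 0 0 0 -0.3;0 0 0 0 0 0 -0.3'
python3 - <<'E'
from h import *
cv2.imwrite(f'pics/top3.png',vision.get_image('top')[:,:,::-1])
crop('','pics/top3.png',390,210,510,330,5,'pics/c3.png')
E
```

```text
time_s: 3.55
eef_pos: [0.4777, -0.2103, 0.1193]
orientation: [-3.137, -0.525, -0.209]
wrist_force: [0.4, -0.7, 0.7]
gripper_width: 0.0613
```

View pics/c3.png

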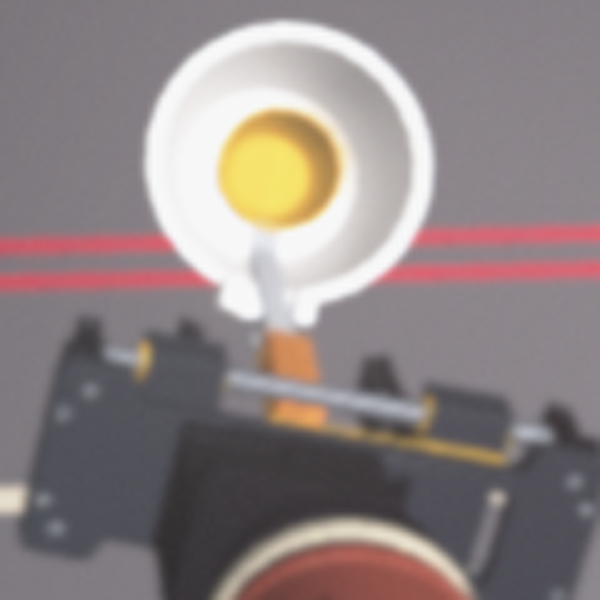

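```bash
python3 -m jog '0 0 0 0 0 0 -1; 0 0 0 0 0 0 -1; 0 0 0 0 0 0 -1; 0 0 0 0 0 0 -1;0 0 0 0 0 0 -1;0 0 0 0 0 0 -1;0 0 0 0 0 0 -1;0 0 0 0 0 0 -1'
python3 -m jog '0 0 0 0 0 0 -1; 0 0 0 0 0 0 -1; 0 0 0 0 0 0 -1; 0 0 0 0 0 0 -1'
python3 - <<'E'
from h import *
R=Ro.from_euler('xyz',readout.get_state()['orientation']); print(R.inv().apply([0,0,1]))
E
```

```text
time_s: 4.27
eef_pos: [0.4777, -0.2102, 0.1188]
orientation: [-3.137, -0.525, -0.209]
wrist_force: [0.5, -0.5, -0.6]
gripper_width: 0.0176
time_s: 4.6
eef_pos: [0.4776, -0.2102, 0.1188]
orientation: [-3.137, -0.524, -0.209]
wrist_force: [0.4, 0.4, -0.3]
gripper_width: 0.0179
[ 0.50076419 -0.00410916 -0.86557399]
```

```bash
python3 -m jog '0 0 0 0.25 0 -0.43 -1; 0 0 0 0.5 0 -0.87 -1; 0 0 0 0.8 0 -1.39 -1; 0 0 0 1.1 0 -1.9 -1;0 0 0 1.4 0 -2.42 -1;0 0 0 1.7 0 -2.94 -1;0 0 0 1.7 0 -2.94 -1'
python3 - <<'E'
from h import *
print(readout.get_state()['qpos'].round(2))
for n in('side','top'): cv2.imwrite(f'pics/{n}4.png',vision.get_image(n)[:,:,::-1])
a=cv2.imread('pics/side4.png')[90:230,290:430];b=cv2.imread('pics/top4.png')[200:340,390:530]
cv2.imwrite('pics/c4.png',cv2.resize(np.hstack([a,b]),None,fx=2.8,fy=2.8,interpolation=cv2.INTER_CUBIC))
E
```

```text
time_s: 5.18
eef_pos: [0.4788, -0.2111, 0.2069]
orientation: [-3.138, -0.529, -0.209]
wrist_force: [0.7, -0.2, 0.0]
gripper_width: 0.0179
[ 0.69 -0.25 -0.24  2.21 -0.28  0.68 -1.17]
```

View pics/c4.png

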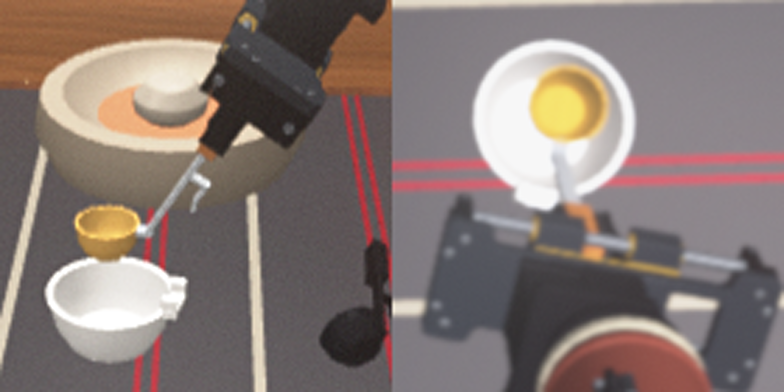

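```bash
python3 -m jog '0 0 0 0.5 0 -0.87 -1; 0 -0.1 0 1 0 -1.73 -1; 0 -0.2 0 1.5 0 -2.6 -1; 0 -0.3 0 2 0 -3.46 -1; 0 -0.4 0 2.3 0 -4 -1; 0 -0.5 0 2.5 0 -4.3 -1; 0 -0.53 0 2.5 0 -4.3 -1;0 -0.53 0 2.5 0 -4.3 -1'
python3 - <<'E'
from h import *
u=np.array([np.cos(np.radians(24)),np.sin(np.radians(24))]);B=np.array([.517,.178])
print(readout.get_state()['qpos'].round(2)); p=B+.013*u; print(p)
rel([*p,.335],tilted(24,0))
E
```

```text
time_s: 5.95
eef_pos: [0.479, -0.2108, 0.3258]
orientation: [-3.135, 0.01, -0.205]
wrist_force: [-0.6, -0.1, -1.2]
gripper_width: 0.0177
[ 0.68  0.07 -0.36  1.58  0.02  1.51 -1.46]
[0.52887609 0.18328758]
turn [-0.009  0.008 -0.624] shift [ -1.264 -15.841  -0.253]
```

```bash
python3 -m jog '0 0 -0.05 -0.05 -0.8 -0.2 -1; 0 0 -0.15 -0.15 -2 -0.3 -1; 0 0 -0.25 -0.3 -3.2 -0.3 -1; 0 0 -0.35 -0.4 -4.4 -0.3 -1; 0 0 -0.45 -0.5 -5.6 -0.3 -1; 0 0 -0.55 -0.6 -6.8 -0.3 -1; 0 0 -0.62 -0.65 -8 -0.3 -1; 0 0 -0.62 -0.65 -8.5 -0.3 -1'
python3 - <<'E'
from h import *
rel([.5289,.1833,.335],tilted(24,0));print(readout.get_state()['qpos'].round(2))
E
```

```text
time_s: 6.62
eef_pos: [0.5046, 0.0053, 0.3358]
orientation: [-3.134, 0.001, 0.424]
wrist_force: [-0.1, -0.4, -0.9]
gripper_width: 0.0179
turn [-0.007  0.001  0.005] shift [ 3.81  -6.09   0.072]
[ 0.47  0.03 -0.58  1.59  0.01  1.52 -1.25]
```

```bash
python3 -m jog '-0.007 0 0 0.6 -1 0 -1; -0.007 0 0 1.3 -2 0 -1; -0.007 0 0 1.9 -3.1 0 -1; -0.007 0 0 2.6 -4.2 0 -1; -0.007 0 0 3.2 -5.2 0 -1; -0.007 0 0 3.6 -5.8 0 -1; -0.007 0 0 3.8 -6.1 0 -1; -0.007 0 0 3.8 -6.1 0 -1'
python3 -m jog '0 0 0 0 0 0 -1; 0 0 0 0 0 0 -1'
python3 - <<'E'
from h import *
rel([.5289,.1833,.335],tilted(24,0))
for n in('side','top'): cv2.imwrite(f'pics/{n}5.png',vision.get_image(n)[:,:,::-1])
crop('','pics/side5.png',180,90,440,420,2,'pics/cs5.png')
crop('','pics/top5.png',130,120,330,320,3,'pics/ct5.png')
E
```

```text
time_s: 7.28
eef_pos: [0.5303, 0.1801, 0.3364]
orientation: [-3.141, 0.002, 0.417]
wrist_force: [-0.8, -0.4, -1.3]
gripper_width: 0.0178
time_s: 7.45
eef_pos: [0.5313, 0.1762, 0.337]
orientation: [3.14, 0.003, 0.411]
wrist_force: [1.0, 0.5, -0.7]
gripper_width: 0.018
turn [ 0.001  0.003 -0.008] shift [ 0.024 -0.3    0.08 ]
```

View pics/side5.png

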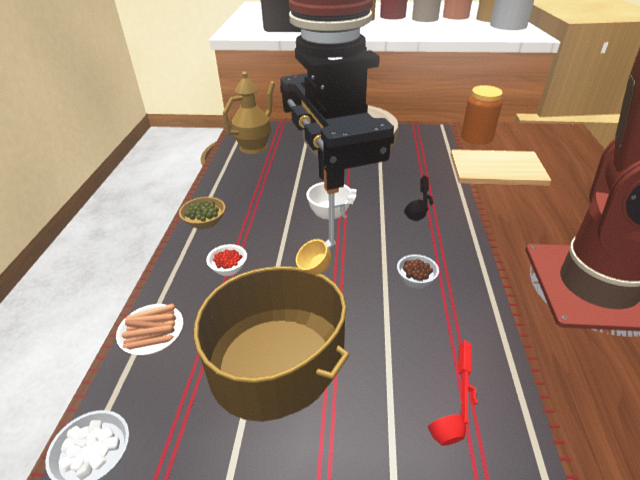

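View pics/ct5.png

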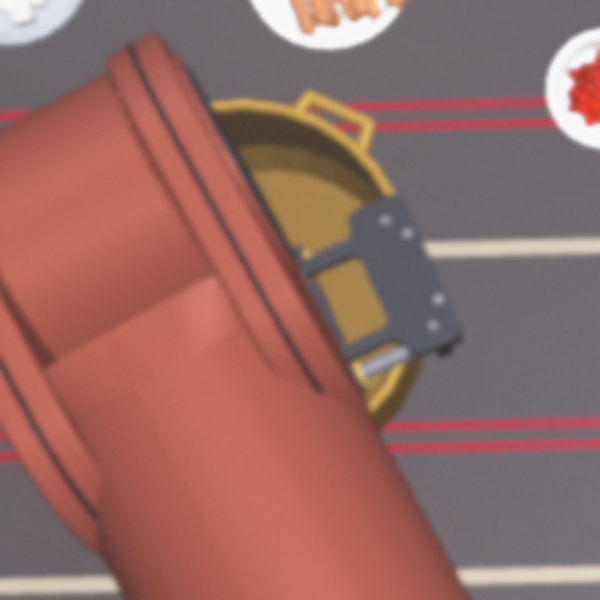

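```bash
python3 - <<'E'
from h import *
cv2.imwrite('pics/side6.png',vision.get_image('side')[:,:,::-1])
crop('','pics/side6.png',280,150,380,290,4,'pics/cs6.png')
s=readout.get_state();print(s['eef_pos'],s['orientation']);R=Ro.from_euler('xyz',s['orientation']).as_matrix()
def L(x,y,z): return s['eef_pos']+R@np.array([x,y,z])
for nm,q in(('grip',(0,0,-.0187)),('griptop',(0,0,-.0497)),('gripbot',(0,0,.0123)),('hook',(-.0085,0,.0383)),('tip',(-.019,0,.0603)),('stripend',(0,0,.1023))):
    print(nm,L(*q).round(4),((proj('side',L(*q))-[280,150])*4).round(0))
E
```

```text
[0.53153605 0.17652344 0.33739302] [3.14047253e+00 1.91135334e-03 4.10981518e-01]
grip [0.5316 0.1766 0.3561] [199.  74.]
griptop [0.5316 0.1766 0.3871] [198. -12.]
gripbot [0.5315 0.1765 0.3251] [199. 155.]
hook [0.5237 0.1731 0.2991] [223. 214.]
tip [0.514  0.1688 0.2771] [250. 259.]
stripend [0.5314 0.1763 0.2351] [201. 362.]
```

View pics/cs6.png

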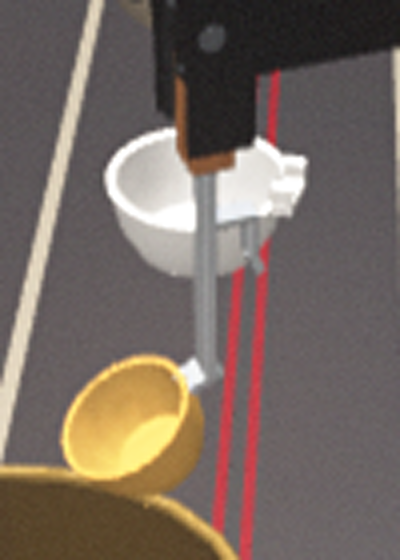

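```bash
python3 - <<'E'
from h import *
im=cv2.imread('pics/side6.png')[250:350,260:380];k=6
c=cv2.resize(im,None,fx=k,fy=k,interpolation=cv2.INTER_CUBIC)
for X in((.5105,.2126),(.5127,.1918),(.517,.178),(.5202,.1719),(.5261,.163),(.5412,.1482)):
    p=proj('side',[*X,.1265]);print(X,p)
    for b,col in(((0,0),(0,0,255)),((2.4,2.6),(0,255,0))):
        q=(p+b-[260,250]+.5)*k;cv2.circle(c,tuple(int(v) for v in q),3,col,-1)
cv2.imwrite('pics/cs6b.png',c)
E
```

```text
(0.5105, 0.2126) [342.24751442 309.14504859]
(0.5127, 0.1918) [341.42014561 299.38833624]
(0.517, 0.178) [339.14801395 293.07398936]
(0.5202, 0.1719) [337.37326864 290.30714076]
(0.5261, 0.163) [334.0832519  286.30311325]
(0.5412, 0.1482) [325.61693948 279.68005543]
```

View pics/cs6b.png

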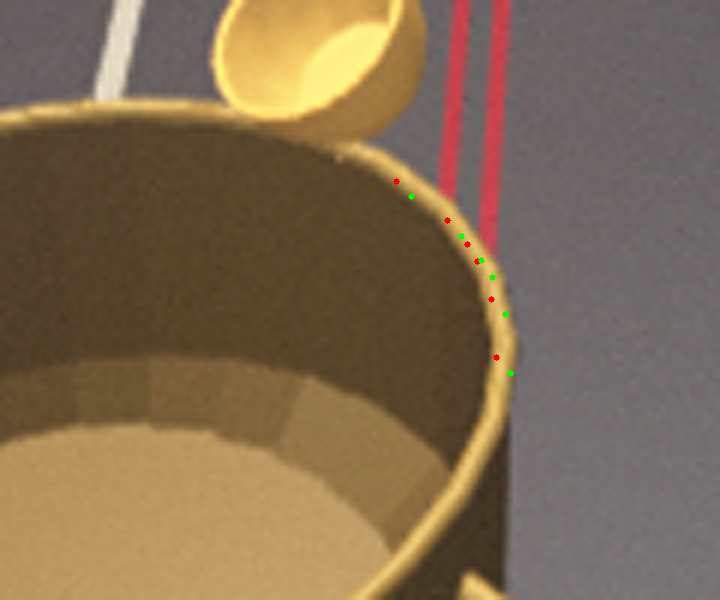

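```bash
python3 -m jog '0 0 0 0.15 -0.15 0 -1; 0 0 0 0.3 -0.3 0 -1; 0 0 0 0.3 -0.3 0 -1; 0 0 0 0.3 -0.3 0 -1'
python3 -c "
from h import *
rel([.5353,.1861,.205],tilted(23.5,0))"
```

```text
time_s: 7.93
eef_pos: [0.5352, 0.1884, 0.3372]
orientation: [3.142, 0.002, 0.414]
wrist_force: [-0.5, 0.7, -1.2]
gripper_width: 0.0178
turn [0.    0.002 0.004] shift [-0.021  0.087  5.289]
```

```bash
python3 -m jog '0 0 0 0 0.05 0.7 -1; 0 0 0 0 0.08 1.6 -1; 0 0 0 0 0.08 2.6 -1; 0 0 0 0 0.08 3.5 -1; 0 0 0 0 0.08 4.3 -1; 0 0 0 0 0.08 5 -1; 0 0 0 0 0.08 5.3 -1; 0 0 0 0 0.08 5.3 -1'
python3 -m jog '0 0 0 0 0 0 -1; 0 0 0 0 0 0 -1'
python3 - <<'E'
from h import *
rel([.5353,.1861,.200],tilted(23.5,0))
cv2.imwrite('pics/side7.png',vision.get_image('side')[:,:,::-1])
crop('','pics/side7.png',230,160,390,310,4,'pics/cs7.png')
s=readout.get_state();print(s['wrist_force'],s['moment'],s['eef_pos'])
E
```

```text
time_s: 8.6
eef_pos: [0.5349, 0.1854, 0.2032]
orientation: [-3.142, 0.005, 0.413]
wrist_force: [-0.7, -0.2, -0.4]
gripper_width: 0.0178
time_s: 8.77
eef_pos: [0.5364, 0.1863, 0.2062]
orientation: [3.141, 0.0, 0.413]
wrist_force: [-0.5, 0.7, -1.1]
gripper_width: 0.0177
turn [0.001 0.    0.003] shift [-0.042 -0.011  0.247]
[-0.68657435  0.36548622 -0.4147871 ] [ 0.00678673  0.02566608 -0.03791786] [0.53640958 0.18625813 0.20620112]
```

View pics/cs7.png

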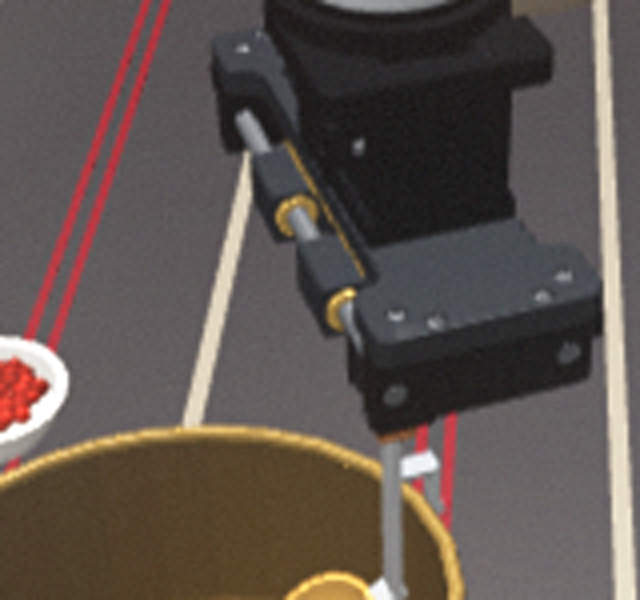

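```bash
cat >> h.py <<'E'
def feel(n=8):
    F=[];M=[]
    for i in range(n):
        vision.get_image('side');s=readout.get_state();F.append(s['wrist_force']);M.append(s['moment'])
    R=Ro.from_euler('xyz',s['orientation']).inv()
    print('Ftool',R.apply(np.mean(F,0)).round(2),'+-',(np.std(F,0)/n**.5).round(2),'Mtool',R.apply(np.mean(M,0)).round(3),'p',s['eef_pos'].round(4),'rpy',s['orientation'].round(3),'t',round(s['time_s'],2))
E
python3 -m jog '0 0 0 -0.1 0 0.1 -1; 0 0 0 -0.2 0 0.2 -1;0 0 0 -0.3 0 0.2 -1; 0 0 0 -0.3 0 0.2 -1'
python3 -c "
from h import *
feel()"
python3 -m jog '0 0 0 -0.08 0 0 -1; 0 0 0 -0.16 0 0 -1;0 0 0 -0.16 0 0 -1; 0 0 0 -0.16 0 0 -1'
python3 -c "
from h import *
feel()"
```

```text
time_s: 9.15
eef_pos: [0.5283, 0.1826, 0.1999]
orientation: [3.141, 0.002, 0.413]
wrist_force: [-0.7, 0.3, -0.3]
gripper_width: 0.0178
Ftool [-0.28  0.05  1.  ] +- [0.15 0.26 0.09] Mtool [-0.008 -0.     0.006] p [0.5289 0.1829 0.1999] rpy [3.141e+00 2.000e-03 4.130e-01] t 9.55
time_s: 9.88
eef_pos: [0.5251, 0.1812, 0.1999]
orientation: [3.141, 0.002, 0.413]
wrist_force: [-0.3, -0.2, -0.5]
gripper_width: 0.0178
Ftool [ 0.11 -0.01  0.88] +- [0.16 0.16 0.09] Mtool [ 0.004 -0.017  0.01 ] p [0.5252 0.1813 0.1999] rpy [3.141e+00 2.000e-03 4.130e-01] t 10.28
```

```bash
python3 -m jog '0 0 0 -0.04 0 0 -1; 0 0 0 -0.08 0 0 -1;0 0 0 -0.08 0 0 -1; 0 0 0 -0.08 0 0 -1'
python3 -c "
from h import *
feel()"
python3 -m jog '0 0 0 -0.04 0 0 -1; 0 0 0 -0.04 0 0 -1;0 0 0 -0.04 0 0 -1'
python3 -c "
from h import *
feel()"
python3 -m jog '0 0 0 -0.04 0 0 -1; 0 0 0 -0.04 0 0 -1;0 0 0 -0.04 0 0 -1'
python3 -c "
from h import *
feel()"
```

```text
time_s: 10.62
eef_pos: [0.5234, 0.1805, 0.1999]
orientation: [3.141, 0.002, 0.413]
wrist_force: [0.7, 0.9, -1.5]
gripper_width: 0.0176
Ftool [ 0.35 -0.19  1.47] +- [0.16 0.16 0.18] Mtool [ 0.023  0.207 -0.003] p [0.5234 0.1805 0.1999] rpy [3.141e+00 2.000e-03 4.130e-01] t 11.02
time_s: 11.27
eef_pos: [0.5229, 0.1802, 0.2]
orientation: [3.141, 0.001, 0.413]
wrist_force: [2.6, 0.9, -2.4]
gripper_width: 0.0179
Ftool [4.63 0.11 2.56] +- [0.2  0.23 0.26] Mtool [ 0.016  1.436 -0.01 ] p [0.5227 0.1802 0.2   ] rpy [3.141e+00 1.000e-03 4.130e-01] t 11.67
time_s: 11.92
eef_pos: [0.5219, 0.1798, 0.2]
orientation: [3.141, 0.001, 0.413]
wrist_force: [5.6, 1.7, -3.5]
gripper_width: 0.0179
Ftool [5.83 0.02 2.93] +- [0.21 0.19 0.15] Mtool [ 0.02   1.798 -0.025] p [0.5219 0.1799 0.2001] rpy [3.141e+00 1.000e-03 4.130e-01] t 12.32
```

```bash
python3 -m jog '0 0 0 0.1 0 0 -1; 0 0 0 0.17 0 0 -1;0 0 0 0.17 0 0 -1; 0 0 0 0.17 0 0 -1'
python3 - <<'E'
from h import *
feel()
cv2.imwrite('pics/side8.png',vision.get_image('side')[:,:,::-1])
crop('','pics/side8.png',280,220,380,330,6,'pics/cs8.png')
E
```

```text
time_s: 12.65
eef_pos: [0.5249, 0.1812, 0.1995]
orientation: [3.141, 0.004, 0.413]
wrist_force: [0.0, 0.8, -1.6]
gripper_width: 0.0183
Ftool [-0.31  0.11  1.33] +- [0.13 0.16 0.13] Mtool [-0.009 -0.009  0.02 ] p [0.5254 0.1813 0.1999] rpy [3.141e+00 2.000e-03 4.130e-01] t 13.05
```

View pics/cs8.png

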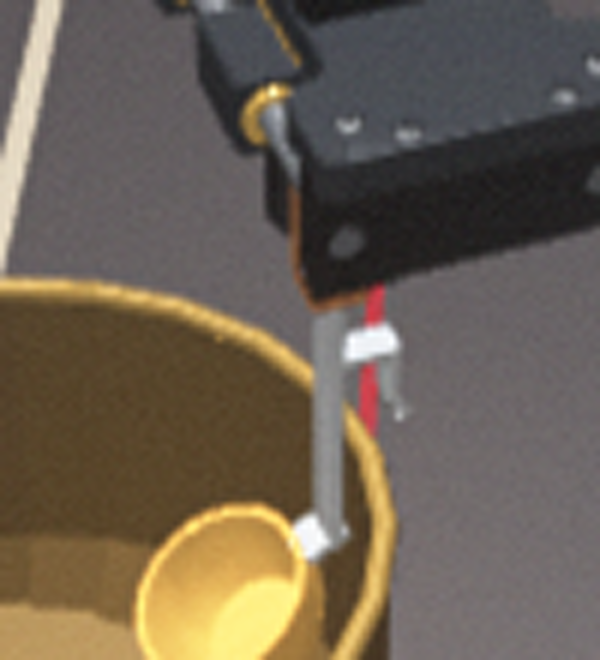

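The strip stands inside the bead at crop (345,400), and the tongue at (400,410) is outside and above it. I'll lower slowly.

```bash
python3 -m jog '0 0 0 0 0 0.15 -1; 0 0 0 0 0 0.3 -1; 0 0 0 0 0 0.45 -1; 0 0 0 0 0 0.6 -1; 0 0 0 0 0 0.6 -1; 0 0 0 0 0 0.6 -1'
python3 -c "
from h import *
feel(6)"
python3 -m jog '0 0 0 0 0 0.1 -1; 0 0 0 0 0 0.2 -1; 0 0 0 0 0 0.3 -1; 0 0 0 0 0 0.4 -1; 0 0 0 0 0 0.4 -1; 0 0 0 0 0 0.4 -1'
python3 - <<'E'
from h import *
feel(6)
cv2.imwrite('pics/side9.png',vision.get_image('side')[:,:,::-1])
crop('','pics/side9.png',280,220,380,330,6,'pics/cs9.png')
E
```

```text
time_s: 13.6
eef_pos: [0.5252, 0.1813, 0.1845]
orientation: [3.141, 0.003, 0.413]
wrist_force: [1.1, -0.2, -0.9]
gripper_width: 0.0178
Ftool [0.28 0.04 0.84] +- [0.21 0.14 0.24] Mtool [ 0.014 -0.037  0.005] p [0.5255 0.1814 0.185 ] rpy [3.141e+00 2.000e-03 4.130e-01] t 13.9
time_s: 14.4
eef_pos: [0.5253, 0.1813, 0.1746]
orientation: [3.141, 0.002, 0.413]
wrist_force: [-0.8, 0.2, -1.2]
gripper_width: 0.0179
Ftool [0.17 0.   1.06] +- [0.19 0.29 0.21] Mtool [ 0.017 -0.012 -0.009] p [0.5254 0.1814 0.175 ] rpy [3.141e+00 2.000e-03 4.130e-01] t 14.7
```

View pics/cs9.png

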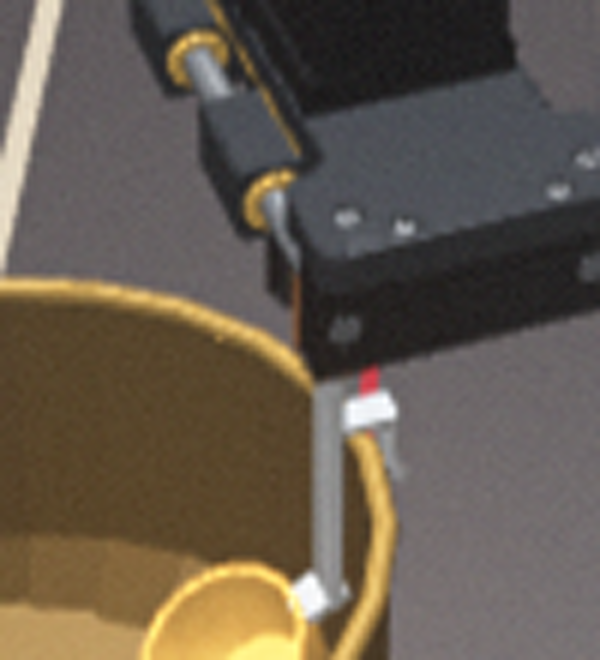

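```bash
python3 -m jog '0 0 0 0 0 0.06 -1; 0 0 0 0 0 0.12 -1; 0 0 0 0 0 0.18 -1; 0 0 0 0 0 0.2 -1; 0 0 0 0 0 0.2 -1'
python3 -c "
from h import *
feel(6)"
python3 -m jog '0 0 0 0 0 0.04 -1; 0 0 0 0 0 0.06 -1; 0 0 0 0 0 0.06 -1'
python3 -c "
from h import *
feel(6)"
```

```text
time_s: 15.17
eef_pos: [0.5252, 0.1813, 0.1696]
orientation: [3.141, 0.002, 0.413]
wrist_force: [-0.0, -0.2, -1.3]
gripper_width: 0.0175
Ftool [0.06 0.24 0.69] +- [0.13 0.29 0.2 ] Mtool [-0.004  0.001  0.006] p [0.5254 0.1813 0.1699] rpy [3.141e+00 2.000e-03 4.130e-01] t 15.47
time_s: 15.72
eef_pos: [0.5256, 0.1814, 0.1692]
orientation: [3.141, 0.001, 0.413]
wrist_force: [-3.1, -0.9, 6.4]
gripper_width: 0.0178
Ftool [-2.35  0.34 -6.39] +- [0.28 0.21 0.13] Mtool [-0.005 -0.671 -0.002] p [0.5256 0.1815 0.1692] rpy [3.141e+00 1.000e-03 4.130e-01] t 16.02
```

```bash
python3 -m jog '0 0 0 0 0 -0.03 -1; 0 0 0 0 0 -0.03 -1; 0 0 0 0 0 -0.03 -1'
python3 - <<'E'
from h import *
feel(6)
cv2.imwrite('pics/side10.png',vision.get_image('side')[:,:,::-1])
crop('','pics/side10.png',280,220,380,330,6,'pics/cs10.png')
E
```

```text
time_s: 16.27
eef_pos: [0.5256, 0.1814, 0.1693]
orientation: [3.141, 0.002, 0.413]
wrist_force: [-0.1, -0.1, 3.0]
gripper_width: 0.0178
Ftool [-0.02  0.01 -3.27] +- [0.11 0.21 0.25] Mtool [ 0.005 -0.149 -0.019] p [0.5255 0.1814 0.1693] rpy [3.141e+00 2.000e-03 4.130e-01] t 16.57
```

View pics/cs10.png

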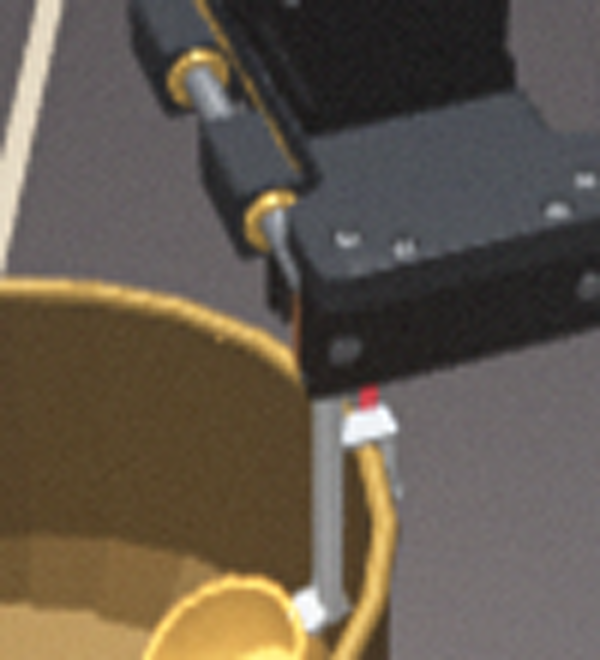

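```bash
python3 -m jog '0 0 0 0 0 0 -0.4; 0 0 0 0 0 0 -0.4; 0 0 0 0 0 0 -0.2; 0 0 0 0 0 0 0; 0 0 0 0 0 0 0; 0 0 0 0 0 0 0'
python3 - <<'E'
from h import *
feel(6)
cv2.imwrite('pics/side11.png',vision.get_image('side')[:,:,::-1])
crop('','pics/side11.png',270,190,390,330,4,'pics/cs11.png')
E
```

```text
time_s: 17.12
eef_pos: [0.5253, 0.1813, 0.169]
orientation: [3.141, 0.002, 0.413]
wrist_force: [-0.1, 0.8, 0.9]
gripper_width: 0.0416
Ftool [ 0.27 -0.1   0.46] +- [0.24 0.2  0.05] Mtool [ 0.016  0.005 -0.033] p [0.5254 0.1813 0.1691] rpy [3.141e+00 2.000e-03 4.130e-01] t 17.42
```

View pics/cs11.png

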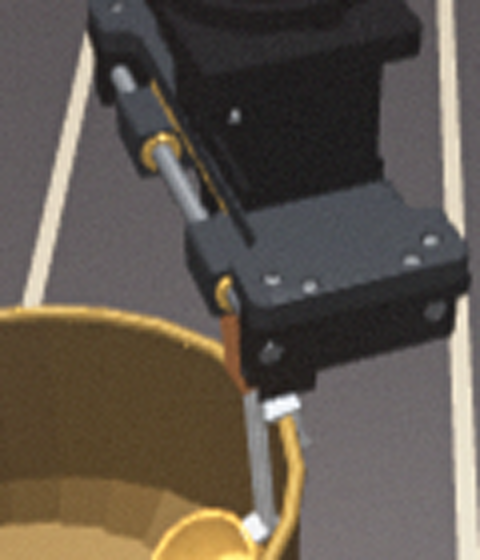

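```bash
python3 -m jog '0 0 0 0 0 0 0.6; 0 0 0 0 0 0 0.6; 0 0 0 0 0 0 0.6; 0 0 0 0 0 -0.2 0.6; 0 0 0 0 0 -0.5 0.6; 0 0 0 0 0 -1 0.6; 0 0 0 0 0 -1.6 0.6; 0 0 0 0 0 -2.4 0.6'
python3 -m jog '0 0 0 0 0 -0.8 0.6; 0 0 0 0 0 -1.8 0.6; 0 0 0 0 0 -2.8 0.6; 0 0 0 -1 0 -3.5 0.6; 0 0 0 -2 1 -4 0.6; 0 0 0 -2.5 2 -4 0.6; 0 0 0 -2.5 3 -4 0.6; 0 0 0 -2.5 3.5 -4 0.6'
python3 -m jog '0 0 0 0 1.3 0 0.6; 0 0 0 0 2.6 0 0.6; 0 0 0 0 3.9 0 0.6; 0 0 0 0 5 0 0.6; 0 0 0 0 5 0 0.6; 0 0 0 0 5 0 0.6'
python3 - <<'E'
from h import *
for n in('side','top'):cv2.imwrite(f'pics/{n}12.png',vision.get_image(n)[:,:,::-1])
a=cv2.imread('pics/side12.png')[210:370,200:370];b=cv2.imread('pics/top12.png')[135:295,135:305]
cv2.imwrite('pics/c12.png',cv2.resize(np.hstack([a,b]),None,fx=2.3,fy=2.3,interpolation=cv2.INTER_CUBIC))
crop('','pics/side12.png',280,210,380,320,5,'pics/cs12.png')
E
```

```text
time_s: 18.13
eef_pos: [0.5251, 0.1813, 0.2302]
orientation: [3.141, 0.003, 0.413]
wrist_force: [0.0, -0.1, 0.8]
gripper_width: 0.0693
time_s: 18.8
eef_pos: [0.5042, 0.073, 0.3311]
orientation: [3.139, 0.0, 0.41]
wrist_force: [-0.2, -1.3, -0.2]
gripper_width: 0.0695
time_s: 19.3
eef_pos: [0.5542, -0.0391, 0.3292]
orientation: [-3.141, 0.002, 0.411]
wrist_force: [0.5, -0.4, 0.0]
gripper_width: 0.0696
```

View pics/c12.png

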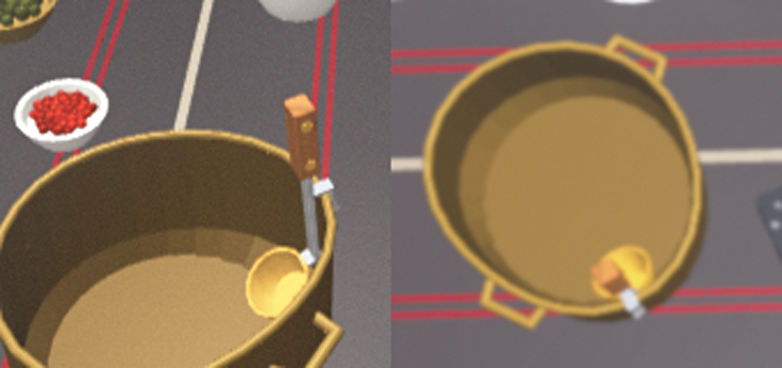

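View pics/cs12.png

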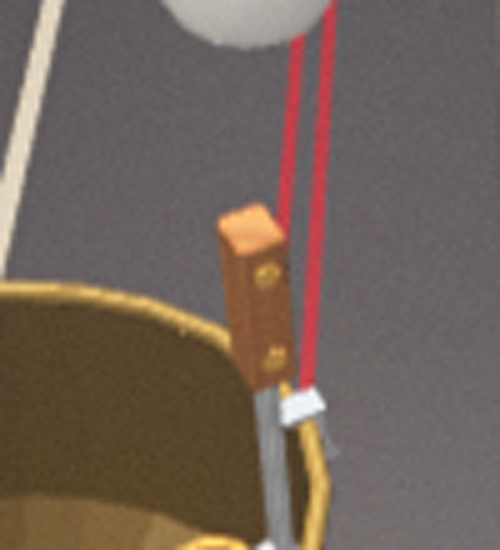

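```bash
python3 - <<'E'
from h import *
b=np.array([2.2,2.2])
T,e=tri(np.array((330.8,255.6))-b,(228.9,255.4));H,e2=tri(np.array((340.6,291))-b,(242,268.5));print(T,e,H,e2)
# grip-to-strip line: grip bottom & strip
d=T-H;print(np.degrees(np.arctan2(np.hypot(d[0],d[1]),d[2])), 'expected offset angle ~5.5')
print(H[:2]-[.626,.233],np.hypot(*(H[:2]-[.626,.233])))
# moved? compare pot & dishes
a=cv2.imread('pics/top0.png').astype(int);c=cv2.imread('pics/top12.png').astype(int)
df=(abs(a-c).sum(2)>60).astype(np.uint8);n,l,st,ce=cv2.connectedComponentsWithStats(df)
for i in range(1,n):
    if st[i,4]>15: print(st[i],ce[i].round(0))
E
```

```text
[0.52994298 0.18604088 0.21762252] 0.006532124290851156 [0.51445321 0.17350604 0.13125424] 0.008101901695869291
12.991530485652847 expected offset angle ~5.5
[-0.11154679 -0.05949396] 0.12642079778665707
[  310   116   162   364 35746] [401. 291.]
[222 242  27  32 513] [237. 255.]
```

```bash
python3 - <<'E'
from h import *
print(readout.get_state()['wrist_force'],readout.get_state()['time_s'])
for n in('side','top'):cv2.imwrite(f'pics/{n}13.png',vision.get_image(n)[:,:,::-1])
a=cv2.imread('pics/side12.png').astype(int)[210:370,200:370];c=cv2.imread('pics/side13.png').astype(int)[210:370,200:370]
print('still?',(abs(a-c).sum(2)>60).sum())
E
```

```text
[-0.10209825 -0.45874453 -0.07373672] 19.4
still? 0
```

View pics/side12.png

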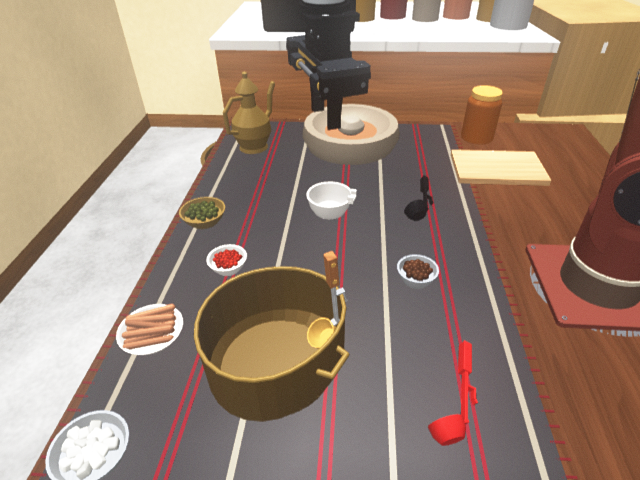

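```bash
python3 -c "
from rig import finish_job
print(finish_job())"
```

```text
the job is handed in; nothing more can be done
None
```

I hung the ladle on the big pot and handed the job in at about 19.4 s of the 54 s allowed. No verdict was reported.

I gripped it by its wooden grip, with the fingers lined up along the leaning handle, and lifted it straight out of the rest bowl. I turned it upright and lowered the cup inside the near side of the pot. I felt the strip meet the inside of the rim at about 4–6 N, backed off about 4 mm, then lowered the hook until the rim carried it. That showed as about 6 N upward. I then eased the load, opened the fingers and pulled up and away.

**What the last checks showed:**
- **Hook and cup:** the bridge sits on the rim at about 0.131 m. The pictures show the tongue outside the pot and the cup inside.
- **Lean:** I estimate about 8° for the handle, against a limit of 20°. The raw line from hook to grip end measured 13°, and about 5.5° of that is the hook's own offset.
- **At rest:** two side pictures taken one after the other were identical, the gripper was clear, and the wrist force was near zero.
- **Other things:** comparing the top pictures before and after, only the hung ladle and the arm's area changed. The pot and the dish of berries show no movement. The arm's area hid part of the top view, including the bowl and the nuts; in the side picture both look to be where they were.

**One weak measurement:** the two camera rays to the hook missed each other by about 8 mm. They put it 0.126 m from the pot's centre, inside the 0.13 m limit. The rim itself is at most 0.122 m out, and the fit felt through the gripper agreed with the earlier estimate of the rim to within about 1–2 mm.

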